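# Hang the tealight lantern and tug-test it

### The arm

A 7-joint arm with a two-finger parallel gripper is mounted at the origin on the work surface. World frame = base frame: x ahead of the robot, y to its left, z up, the work surface at z = 0. Lengths are in m, angles in degrees, forces in N, time in s.
With the tool pointing down it reaches from about 0.425 to 0.975 m from the base axis. Payload 16.7 kg.
Tool frame: the origin (TCP) lies on the centre line of the jaws, within the pads' length; the fingertips stand 17 mm ahead of it and the grasp point (between the pads) lies 2 mm behind it; z points along the fingers, y is the line along which they close (so a half turn about z gives the same grasp; the last joint's range is limited). The gripper opens to 85 mm and grips with 20 to 120 N. Pads are 22 mm wide; open, the fingers measure 114 mm over their backs; the gripper's body (76 mm by 85 mm) begins 54 mm behind the grasp point. The pads swing forward as they close: fully open they stand 13 mm farther back than shut.
Start: joints at [-76.69, 24.414, 4.234, 92.017, -1.954, 63.644, -3.845], TCP at [0.252, 0.626, 0.248] pointing down, gripper open.
Joint ranges: [-163.25, 163.25], [-28.42, 122.38], [-70.27, 78.77], [12.13, 141.07], [-58.53, 238.53], [9.26, 117.41], [-156.51, 156.51]. Speed limits (degrees/s): [108.29, 108.29, 136.94, 136.94, 172.46, 172.46, 172.46].

### API

Orientations are given as [roll, pitch, yaw] about the fixed x, y, z axes, in that order (R = Rz(yaw) Ry(pitch) Rx(roll)).
In Python, from station import env gives the robot as it stands.
- The arm moves only by the tool move_arm, never from a script. Its argument "steps" is a list of rows, each a list of 3 entries, a list of its own where there are three numbers: the shift along the tool's x, y, z in m, then the turn, a rotation vector about the tool's x, y, z in degrees, then the gripper's target within -1 to 1 (fully open at 1, half-way at 0, shut at -1). In form: [[[tx, ty, tz], [wx, wy, wz], claw], ...]. A call has 1 to 8 rows; each row shifts and turns the commanded pose from where the row before left it, along the tool's axes as they then stand; what a row does not reach is not made up. A row lasts 1/10 s, in which the tool goes at most 50 mm and 8.59 degrees, less where a joint would pass 70% of its speed; a pose out of reach is approached as far as the arm can. A call is refused whole if a number of a shift passes 0.05 or a number of a turn 8.59, either way. A call with a gripper value outside its range is refused whole. The fingers move at their own pace and stop on an object; the grip force is fixed at half the most. Time passes only in rows, so rows that do not move let the fingers close. It gives the time, the measured TCP pose, the force, the opening and the grip force at its end, in the units of the state.
- env.get_state(): the state, without advancing time (a new reading comes with each control period).
- env.get_image(name): name is "scene" or "top"; returns a dict with "frame" (420x560x3 uint8, red, green, blue), "camera_matrix" (3x3 intrinsics, pixels), "k1" (the pictures are not rectified: a ray, as slopes to the right and down, at radius r is drawn at 1 + k1 r^2 times it, then the intrinsics apply), "world_to_cam" (4x4, takes a point from world to camera coordinates). Camera axes: x right, y down, z forward; pixel columns grow to the right and rows downward; lengths in m; the calibration is good to about 2 mm. A picture is of the moment at which its call begins. There is no depth.
- env.job_done(): hands the job in; it is judged then, once.
Trained networks look in the newest picture that a camera, given by its name, has taken for a name from the list of things; names that differ only in an ending like _2 or _b are one class to them, and where a whole thing is asked for, a point or a joint stands for the part that bears it (a point fixed in the world has none). Each returns a list of dicts, best first, with "p" (0 to 1); they miss things now and then, are a little off and sometimes report something else, mostly with a low value. They report only what shows in the picture. A call takes as long as a camera call. They do not tell look-alikes from the thing itself.
- env.masks_of(camera, name): "region" (420x560 bool, what is visible of it).
- env.place_of(camera, name): "location" ([x, y, z] in m, in world coordinates, good to about 4 mm: a listed point, or the origin of a listed thing).
The state is a dict: "clock": time; "qpos": joint angles; "qd": joint speeds; "tau": joint torques, N m; "tcp_pos": TCP position; "tcp_rot": TCP orientation; "contact_force": force on the tool from outside, world axes, zero at the start; "moment": the same for the moment, N m; "finger_gap": finger opening in m; "gripper_force": force on a finger pad.
Only numpy, scipy, OpenCV 4.12 (cv2) and the standard library are available. Lean on these libraries where they do the work, as an engineer would, in place of code of your own. Each camera call takes 0.05 s, during which the arm holds its last target. There are 200 camera calls.

### The job

Hang the glass tealight lantern by its crossbar on the hook of the stand, fully down in the dip between the hook's upturned tip and its rib. While still holding it, tug it down gently and steadily for about a second (a pull of about half a kilo to a kilo) to be sure the hook holds it, then let go so that it hangs still, upright and clear of the bench. Never load the hook hard, and leave the dice cup, phone stand and toy car where they are.

Things in the scene. Friction and masses are not known exactly. Their poses are not given: they have to be found in the camera images.
- lantern: Glass tealight holder in a steel frame, 194 mm tall, 0.2 to 0.33 kg. Origin: centre of the underside, z up. Glass cup 68 mm across, 70 mm high. Two uprights (10 x 4 mm) at y = +-36 mm carry a flat crossbar along y; the window under it, 68 mm wide and 69 mm high, is open along x. The frame is the same turned half round.
- hang_bar (a point): Middle of the underside of the lantern's crossbar, 139 mm above the lantern's origin; axes as the lantern's. The crossbar is 10 mm wide in x, 5 mm thick, its top 144 mm above the origin.
- grip (a point): Middle of the lantern's square wooden grip, 176 mm above the lantern's origin: 20 x 20 mm, sides along the lantern's x and y, 158 to 194 mm above the origin. A 10 mm thick stem joins it to the crossbar below.
- stand: Steel stand fixed to the bench: base plate 120 x 110 x 12 mm, round post 14 mm thick, 235 mm tall. Origin: post axis at bench height, z up. A flat steel hook arm, 16 mm wide, 4 mm thick, runs from a collar on the post along the stand's -x and ends in an upturned tip. The arm is springy: at the seat it gives about 0.4 mm per newton pulled down and springs back.
- seat (a point): Point over the hook's dip, 75 mm from the post axis and always 200 mm above the bench; axes as the stand's. The flat dip lies between a rib (60 to 64 mm from the axis, 5 mm high) and the tip (86 to 90 mm, 14 mm high). The collar is clamped anew each time: the dip's true height is anywhere from 183 to 217 mm, not in any pose, and must be felt or seen.
- dice_cup: Bystander: open plastic cup, 76 mm across, 90 mm tall. Origin: centre of the underside.
- phone_stand: Bystander: aluminium phone stand, 85 x 70 mm foot, about 110 mm tall. Origin: centre of the underside.
- toy_car: Bystander: toy car, 76 x 38 mm, 34 mm tall. Origin: centre at bench height, x along its length.
There are look-alikes about, which are no part of the job. Of the things shaped like the lantern, the glass one is meant. Several things have the shape of the stand; the one meant has the colours described above.

How it is judged:
By the outcome, as a careful person would: the job done as asked, in the order asked, and still so for the second after the job is handed in, with the robot touching nothing.
It also fails if it takes over 66 s, if anything falls off the work surface, if the arm or the gripper's body presses on something with over 40 N, if the wrist force passes 120 N, or if a joint passes its speed limit or range.

## Working session

There is one attempt and no reset: what is moved stays moved. The work goes in short steps, Python scripts to look and compute and a tool call to move; the robot and the scene stay as the last step left them, time stands still between calls to the robot, and variables do not carry over. Pictures are saved under pics/ and viewed, at most 10 in all, crops included, and the job is handed in when it is done.

Besides the shell and the picture viewer there is one more tool, called after ">>>" in YAML: its name, and indented under it one key for each argument. move_arm: Moves the arm, as the interface text tells. Its arguments: {"type":"object","properties":{"steps":{"type":"array","items":{"type":"array"}}},"required":["steps"]}

```bash
mkdir -p pics; cat > h.py <<'E'
from station import env
import numpy as np, cv2
def snap(cam,fn):
    d=env.get_image(cam); cv2.imwrite('pics/'+fn,d['frame'][:,:,::-1]); return d
def proj(d,P):
    p=d['world_to_cam']@np.r_[P,1]; s=p[:2]/p[2]; s=s*(1+d['k1']*(s@s)); K=np.array(d['camera_matrix']); return (K@np.r_[s,1])[:2]
def ray(d,uv):
    K=np.array(d['camera_matrix']); s=cv2.undistortPoints(np.array([[uv]],float),K,np.array([d['k1'],0,0,0.]))[0,0]
    T=np.array(d['world_to_cam']); R=T[:3,:3]; return -R.T@T[:3,3], R.T@np.r_[s,1]
def atz(d,uv,z):
    o,v=ray(d,uv); return o+v*(z-o[2])/v[2]
def tri(d1,u1,d2,u2):
    o1,v1=ray(d1,u1);o2,v2=ray(d2,u2)
    A=np.c_[v1,-v2]; t=np.linalg.lstsq(A,o2-o1,rcond=None)[0]; a=o1+v1*t[0]; b=o2+v2*t[1]; return (a+b)/2,np.linalg.norm(a-b)
E
python3 - <<'E'
from h import *
np.set_printoptions(precision=4,suppress=True)
a=snap('scene','s1.png'); b=snap('top','t1.png')
ds={'scene':a,'top':b}
for c in ds:
  o,_=ray(ds[c],(280,210)); print(c,'cam at',o)
  for n in ['lantern','hang_bar','grip','stand','seat','dice_cup','phone_stand','toy_car']:
    for r in env.place_of(c,n): print(c,n,round(r['p'],2),np.array(r['location']),proj(ds[c],r['location']).round())
print(env.get_state())
E
```

```text
scene cam at [ 1.2389 -0.8908  0.8521]
scene lantern 0.96 [ 0.3643 -0.269  -0.0001] [156. 255.]
scene lantern 0.61 [ 0.6756 -0.0428 -0.0007] [294. 255.]
scene lantern 0.6 [ 0.4808 -0.3153 -0.0017] [173. 282.]
scene lantern 0.58 [ 0.5902 -0.3871  0.0028] [183. 316.]
scene hang_bar 0.91 [ 0.4805 -0.3116  0.138 ] [166. 238.]
scene hang_bar 0.7 [ 0.3594 -0.2698  0.1409] [146. 213.]
scene hang_bar 0.68 [ 0.5923 -0.3893  0.1394] [175. 274.]
scene grip 0.96 [ 0.5857 -0.3885  0.1768] [171. 259.]
scene grip 0.83 [ 0.4829 -0.3099  0.1776] [165. 225.]
scene grip 0.83 [ 0.3606 -0.2702  0.1741] [144. 202.]
scene stand 0.68 [ 0.6761 -0.0415  0.0013] [295. 254.]
scene stand 0.63 [0.8347 0.1349 0.0019] [376. 242.]
scene seat 0.69 [ 0.6034 -0.0432  0.2022] [273. 184.]
scene seat 0.6 [0.7608 0.1219 0.2048] [357. 175.]
scene dice_cup 0.72 [ 0.5358  0.2341 -0.0019] [307. 195.]
scene phone_stand 0.57 [0.6809 0.2886 0.0001] [354. 201.]
scene toy_car 0.61 [ 0.6906 -0.2333 -0.0011] [256. 297.]
top cam at [ 0.4124 -0.0196  1.1841]
top lantern 0.92 [ 0.3591 -0.2721  0.004 ] [360. 301.]
top lantern 0.8 [ 0.592
[... 665 characters left out ...]
]
top dice_cup 0.97 [ 0.5351  0.2373 -0.001 ] [184. 241.]
top phone_stand 0.75 [0.6779 0.287  0.0019] [169. 193.]
top toy_car 0.84 [ 0.6929 -0.2339  0.0007] [343. 187.]
{'clock': 0.9, 'qpos': array([-76.691 ,  24.4126,   4.2356,  92.0168,  -1.9528,  63.6448,
        -3.8454]), 'qd': array([ 0.0269, -0.0394, -0.0742, -0.0418,  0.0009, -0.0586, -0.031 ]), 'tau': array([ -0.001 , -94.956 ,   3.7554, -46.3881,   0.0188,   0.0028,
        -0.    ]), 'tcp_pos': array([0.2515, 0.6264, 0.2483]), 'tcp_rot': array([-179.998 ,   -0.0003,  158.1202]), 'contact_force': array([ 0.1689, -0.9996,  0.1377]), 'moment': array([ 0.0386,  0.0249, -0.0502]), 'gripper_force': 0.0, 'finger_gap': 0.0854385402670645}
```

View pics/s1.png

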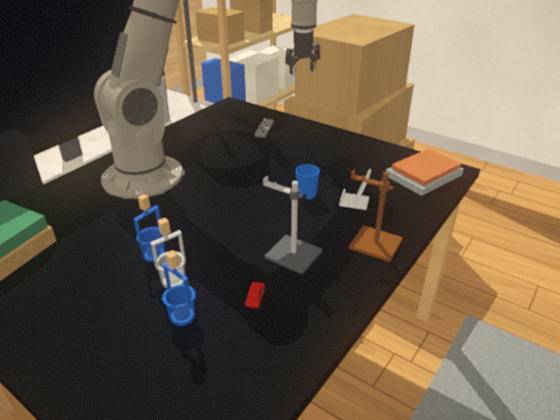

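View pics/t1.png

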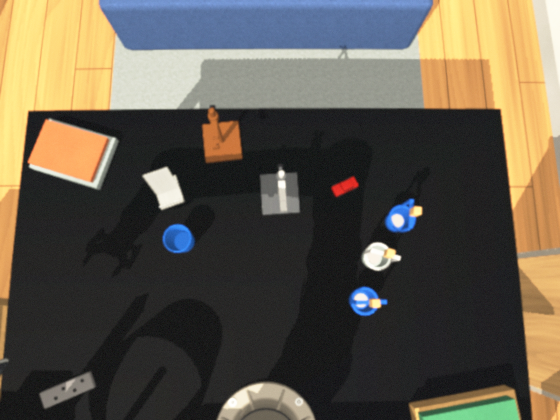

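The scene view shows the white or clear lantern in the middle, with its grip at scene (165,226) and top (389,254). It sits between two blue look-alikes. The grey steel stand is at scene (295,255), and an orange look-alike stand is at (376,242). Next I need close crops for the lantern's yaw and the hook height.

```bash
python3 - <<'E'
from h import *
a=env.get_image('scene')['frame'][:,:,::-1]; b=env.get_image('top')['frame'][:,:,::-1]
def c(im,x,y,w,h,k): return cv2.resize(im[y:y+h,x:x+w],(w*k,h*k),interpolation=cv2.INTER_CUBIC)
o=np.zeros((600,800,3),np.uint8)
def put(im,x,y): o[y:y+im.shape[0],x:x+im.shape[1]]=im
put(c(a,130,195,80,60,5),0,0)        # scene lantern
put(c(b,350,230,80,60,5),400,0)      # top lantern
put(c(a,250,165,80,60,5),0,300)      # scene hook
put(c(b,250,160,80,60,5),400,300)    # top hook
cv2.imwrite('pics/c1.png',o)
E
```

```text
(no output)
```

View pics/c1.png

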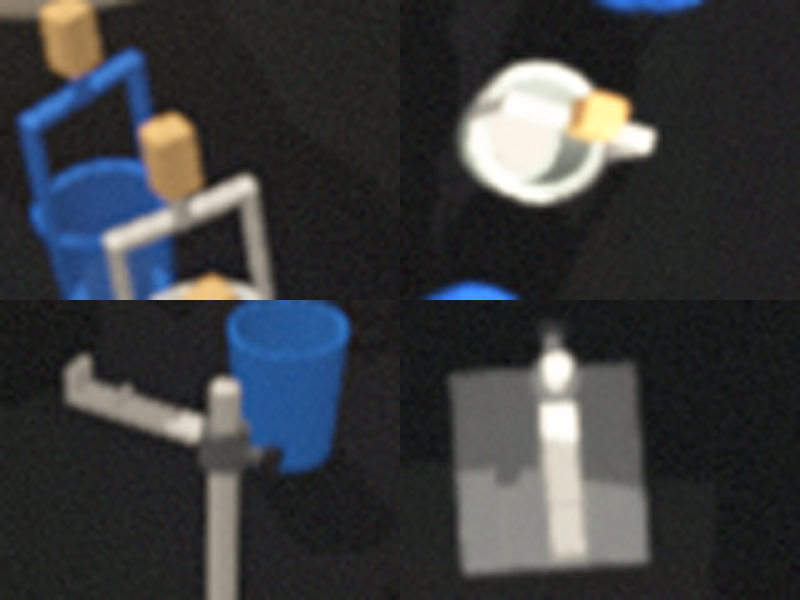

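The crops show the lantern's crossbar running from (151,243) to (180,232) in the scene view and from (370,251) to (400,258) in the top view. The hook's tip top is at scene (266,177) and top (284,211), and the rib is at scene (275,183).

```bash
python3 - <<'E'
from h import *
np.set_printoptions(precision=4,suppress=True)
a=env.get_image('scene'); b=env.get_image('top')
S=lambda x,y:(130+x/5-.4,195+y/5-.4); T=lambda x,y:(350+(x-400)/5-.4,230+y/5-.4)
SH=lambda x,y:(250+x/5-.4,165+(y-300)/5-.4); TH=lambda x,y:(250+(x-400)/5-.4,160+(y-300)/5-.4)
for d,p,q in ((a,S(107,240),S(250,183)),(b,T(497,103),T(650,140))):
    p=atz(d,p,.142);q=atz(d,q,.142);v=q-p;print('bar',p,q,np.linalg.norm(v),np.degrees(np.arctan2(v[1],v[0])))
# base plate edges top z=.012
c=[atz(b,TH(*x),.012) for x in ((452,375),(635,363),(650,563),(465,575))]
print('base',c, 'ctr',np.mean(c,0)); 
e=[c[0]-c[3],c[1]-c[2]]; print([np.degrees(np.arctan2(x[1],x[0])) for x in e],[np.linalg.norm(x) for x in e])
# arm centreline
p=atz(b,TH(561,403),.2);q=atz(b,TH(568,555),.2);v=p-q;print('arm',p,q,np.degrees(np.arctan2(v[1],v[0])))
# post top
print('post top',atz(b,TH(558,367),.235),atz(a,SH(227,382),.235))
# tip height by scene: tip centre along arm
ctr=np.array([.675,-.0412]);
for yaw in (0,2.5,5):
  u=-np.array([np.cos(np.radians(yaw)),np.sin(np.radians(yaw))])
  for z in (.185,.195,.205,.215):
    f=lambda s,l,h:proj(a,np.r_[ctr+u*s+l*np.array([-u[1],u[0]]),z+h])
    g=lambda P:((P[0]-250+.4)*5,(P[1]-165+.4)*5+300)
    g2=lambda P:((P[0]-250+.4)*5+400,(P[1]-160+.4)*5+300)
    print(yaw,z,'tipTop',np.round(g(f(.088,0,.014)),0),'tipbase',np.round(g(f(.088,0,-.004)),0),'rib',np.round(g(f(.062,0,.005)),0), 'top tip',np.round(g2(proj(b,np.r_[ctr+u*.09,z]))))
E
```

```text
bar [ 0.4672 -0.3484  0.142 ] [ 0.4904 -0.276   0.142 ] 0.0760771548173189 72.26225288292778
bar [ 0.4933 -0.2709  0.142 ] [ 0.4736 -0.3494  0.142 ] 0.08092827621078974 -104.09141384957346
base [array([0.7309, 0.0136, 0.012 ]), array([ 0.7378, -0.0959,  0.012 ]), array([ 0.6163, -0.1027,  0.012 ]), array([0.6098, 0.006 , 0.012 ])] ctr [ 0.6737 -0.0447  0.012 ]
[np.float64(3.584331228791139), np.float64(3.214977326330631)] [np.float64(0.12135704801756485), np.float64(0.12166107867565874)]
arm [ 0.6651 -0.0462  0.2   ] [ 0.5879 -0.0489  0.2   ] 1.9955077512868769
post top [ 0.6741 -0.044   0.235 ] [ 0.6722 -0.0421  0.235 ]
0 0.185 tipTop [ 92. 391.] tipbase [ 92. 420.] rib [132. 421.] top tip [552. 566.]
0 0.195 tipTop [ 92. 375.] tipbase [ 92. 404.] rib [132. 405.] top tip [552. 563.]
0 0.205 tipTop [ 91. 358.] tipbase [ 92. 388.] rib [132. 388.] top tip [553. 559.]
0 0.215 tipTop [ 91. 341.] tipbase [ 92. 371.] rib [132. 371.] top tip [553. 555.]
2.5 0.185 tipTop [ 88. 394.] tipbase [ 88. 423.] rib [129. 423.] top tip [560. 566.]
2.5 0.195 tipTop [ 87. 378.] tipbase [ 88. 407.] rib [129. 407.] top tip [560. 562.]
2.5 0.205 tipTop [ 87. 361.] tipbase [ 88. 391.] rib [129. 390.] top tip [561. 559.]
2.5 0.215 tipTop [ 87. 344.] tipbase [ 87. 374.] rib [129. 374.] top tip [561. 555.]
5 0.185 tipTop [ 84. 397.] tipbase [ 84. 427.] rib [126. 426.] top tip [567. 565.]
5 0.195 tipTop [ 83. 381.] tipbase [ 84. 411.] rib [126. 409.] top tip [568. 562.]
5 0.205 tipTop [ 83. 364.] tipbase [ 84. 394.] rib [126. 393.] top tip [569. 558.]
5 0.215 tipTop [ 83. 348.] tipbase [ 83. 378.] rib [126. 376.] top tip [569. 555.]
```

>>> move_arm:
  steps:
    - [[-0.038, -0.027, -0.012], [0, 0, 0], 1]
    - [[-0.038, -0.027, -0.012], [0, 0, 0], 1]
    - [[-0.038, -0.027, -0.012], [0, 0, 0], 1]
    - [[-0.038, -0.027, -0.012], [0, 0, 0], 1]
    - [[-0.038, -0.027, -0.012], [0, 0, 0], 1]
    - [[-0.038, -0.027, -0.012], [0, 0, 0], 1]
    - [[-0.038, -0.027, -0.012], [0, 0, 0], 1]
    - [[-0.038, -0.027, -0.0], [0, 0, 0], 1]

```text
clock: 1.9
tcp_pos: [0.4543, 0.3112, 0.3342]
tcp_rot: [179.8, 0.1, 158.1]
contact_force: [1.6, 1.4, 0.3]
finger_gap: 0.085
gripper_force: 0.0
```

```bash
python3 -c "
from h import *
s=env.get_state();print(s['clock'],s['qpos'],s['tcp_pos'],s['tcp_rot'])"
```

```text
1.9 [-53.51834158   8.56024287  14.07228439 102.70387056  -2.25356374
  68.84175774  29.33050677] [0.45434414 0.31120689 0.33419585] [1.79844364e+02 5.33106287e-02 1.58119264e+02]
```

>>> move_arm:
  steps:
    - [[-0.033, -0.026, 0], [0, 0, 0], 1]
    - [[-0.033, -0.026, 0], [0, 0, 0], 1]
    - [[-0.033, -0.026, 0], [0, 0, 0], 1]
    - [[-0.033, -0.026, 0], [0, 0, 0], 1]
    - [[-0.033, -0.026, 0], [0, 0, 0], 1]
    - [[-0.009, -0.044, 0], [0, 0, 0], 1]
    - [[-0.009, -0.044, 0], [0, 0, 0], 1]
    - [[-0.009, -0.044, 0], [0, 0, 0], 1]

```text
clock: 2.7
tcp_pos: [0.5332, -0.0038, 0.3323]
tcp_rot: [180.0, 0.0, 158.1]
contact_force: [0.5, -0.2, -0.0]
finger_gap: 0.0853
gripper_force: 0.0
```

>>> move_arm:
  steps:
    - [[-0.009, -0.044, 0], [0, 0, 0], 1]
    - [[-0.009, -0.044, 0], [0, 0, 0], 1]
    - [[-0.009, -0.044, 0.007], [0, 0, 0], 1]
    - [[-0.009, -0.044, 0.01], [0, 0, 0], 1]
    - [[-0.009, -0.044, 0.01], [0, 0, 0], 1]
    - [[-0.009, -0.044, 0.01], [0, 0, 0], 1]
    - [[-0.009, -0.044, 0.01], [0, 0, -6], 1]
    - [[0, 0, 0], [0, 0, 0], 1]

```text
clock: 3.5
tcp_pos: [0.4743, -0.3171, 0.2845]
tcp_rot: [-179.9, -0.1, 164.1]
contact_force: [-0.2, -0.2, -0.0]
finger_gap: 0.0851
gripper_force: 0.0
```

```bash
python3 - <<'E'
from h import *
s=env.get_state();print(s['clock'],s['qpos'],s['tcp_pos'],s['tcp_rot'],s['contact_force'])
a=env.get_image('scene')['frame'][:,:,::-1]; b=env.get_image('top')['frame'][:,:,::-1]
def c(im,x,y,w,h,k): return cv2.resize(im[y:y+h,x:x+w],(w*k,h*k),interpolation=cv2.INTER_CUBIC)
cv2.imwrite('pics/c2.png',np.hstack([c(a,115,160,100,120,4),c(b,330,190,100,120,4)]))
E
```

```text
3.5 [ -4.3734517   14.79160317  38.27407419 104.95090121  -9.99566668
  63.71083334 111.49582996] [ 0.47425332 -0.31711756  0.28452849] [-1.79867000e+02 -6.50529025e-02  1.64063057e+02] [-0.18827361 -0.22803774 -0.03812193]
```

View pics/c2.png

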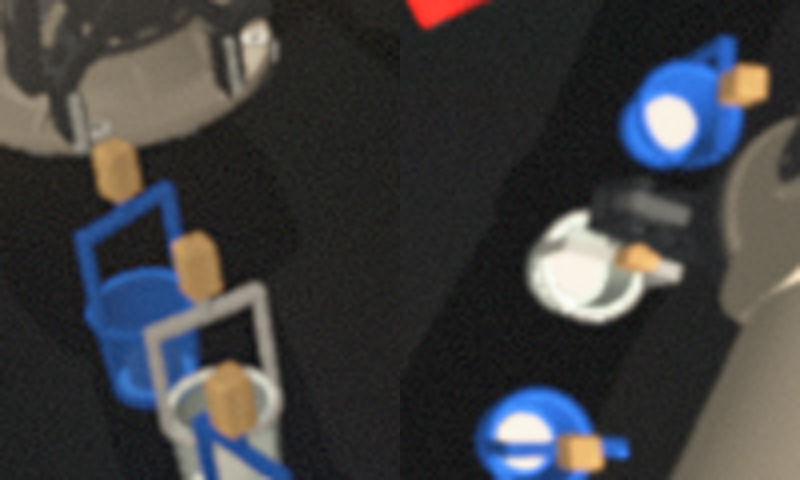

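>>> move_arm:
  steps:
    - [[-0.006, 0.008, 0.02], [0, 0, 0], 1]
    - [[0, 0, 0.03], [0, 0, 0], 1]
    - [[0, 0, 0.03], [0, 0, 0], 1]
    - [[0, 0, 0.02], [0, 0, 0], 1]
    - [[0, 0, 0.01], [0, 0, 0], 1]
    - [[0, 0, 0], [0, 0, 0], 1]

```text
clock: 4.2
tcp_pos: [0.4855, -0.3041, 0.1747]
tcp_rot: [180.0, -0.1, 164.2]
contact_force: [-0.4, -0.7, 0.3]
finger_gap: 0.0853
gripper_force: 0.0
```

>>> move_arm:
  steps:
    - [[0, 0, 0], [0, 0, 0], -1]
    - [[0, 0, 0], [0, 0, 0], -1]
    - [[0, 0, 0], [0, 0, 0], -1]
    - [[0, 0, 0], [0, 0, 0], -1]
    - [[0, 0, 0], [0, 0, 0], -1]
    - [[0, 0, 0], [0, 0, 0], -1]
    - [[0, 0, 0], [0, 0, 0], -1]
    - [[0, 0, 0], [0, 0, 0], -1]

```text
clock: 5.0
tcp_pos: [0.4854, -0.3054, 0.1755]
tcp_rot: [-180.0, 0.0, 164.1]
contact_force: [0.3, -0.9, 2.8]
finger_gap: 0.0195
gripper_force: 60.8
```

>>> move_arm:
  steps:
    - [[0, 0, -0.005], [0, 0, 0], -1]
    - [[0, 0, -0.015], [0, 0, 0], -1]
    - [[0, 0, -0.03], [0, 0, 0], -1]
    - [[0, 0, -0.03], [0, 0, -3], -1]
    - [[0, 0, -0.02], [0, 0, -6], -1]
    - [[0, 0, -0.01], [0, 0, -6], -1]
    - [[0, 0, 0], [0, 0, -4], -1]
    - [[0, 0, 0], [0, 0, 0], -1]

```text
clock: 5.8
tcp_pos: [0.4853, -0.3054, 0.2866]
tcp_rot: [-180.0, 0.1, -176.8]
contact_force: [0.7, -0.7, -3.6]
finger_gap: 0.019
gripper_force: 60.0
```

```bash
python3 - <<'E'
from h import *
s=env.get_state();print(s['tcp_pos'],s['tcp_rot'],s['contact_force'],s['qpos'])
y=np.radians(s['tcp_rot'][2]); d=np.array([.535,-.0505])-s['tcp_pos'][:2]
print('tool dx,dy',d@[np.cos(y),np.sin(y)],d@[np.sin(y),-np.cos(y)])
E
```

```text
[ 0.48525805 -0.3053523   0.2865554 ] [-1.79990454e+02  6.36262728e-02 -1.76816924e+02] [ 0.67090357 -0.65965485 -3.60746336] [ -2.64750236  14.41742365  34.30782364 104.36571176  -9.02383431
  63.86993523 127.98749731]
tool dx,dy -0.06381628839629844 0.25169711259877536
```

>>> move_arm:
  steps:
    - [[-0.009, 0.02, 0], [0, 0, 0], -1]
    - [[-0.009, 0.035, 0], [0, 0, 0], -1]
    - [[-0.009, 0.04, 0], [0, 0, 0], -1]
    - [[-0.009, 0.045, 0], [0, 0, 0], -1]
    - [[-0.009, 0.045, 0], [0, 0, 0], -1]
    - [[-0.009, 0.04, 0], [0, 0, 0], -1]
    - [[-0.01, 0.027, 0], [0, 0, 0], -1]
    - [[0, 0, 0], [0, 0, 0], -1]

```text
clock: 6.6
tcp_pos: [0.5362, -0.0456, 0.2854]
tcp_rot: [180.0, -0.0, -176.7]
contact_force: [-1.2, 0.6, -3.8]
finger_gap: 0.0193
gripper_force: 60.0
```

```bash
python3 - <<'E'
from h import *
s=env.get_state();print(s['clock'],s['tcp_pos'],s['tcp_rot'],s['contact_force'])
d={'scene':env.get_image('scene'),'top':env.get_image('top')}
a=d['scene']['frame'][:,:,::-1]; b=d['top']['frame'][:,:,::-1]
for n in ('hang_bar','lantern','seat','stand'):
  for c in d:
    for r in env.place_of(c,n): print(n,c,round(r['p'],2),np.round(r['location'],4))
def c(im,x,y,w,h,k): return cv2.resize(im[y:y+h,x:x+w],(w*k,h*k),interpolation=cv2.INTER_CUBIC)
cv2.imwrite('pics/c3.png',np.hstack([c(a,230,145,80,120,5),c(b,250,160,80,120,5)]))
E
```

```text
6.6 [ 0.53618327 -0.04563312  0.28535131] [ 1.79950500e+02 -1.95455715e-02 -1.76688816e+02] [-1.15970641  0.568591   -3.77937056]
hang_bar scene 0.87 [ 0.5323 -0.0456  0.2486]
hang_bar scene 0.83 [ 0.3598 -0.2666  0.1437]
hang_bar scene 0.79 [ 0.5888 -0.3858  0.1383]
hang_bar top 0.85 [ 0.3673 -0.2693  0.1372]
hang_bar top 0.79 [ 0.5877 -0.3859  0.1408]
lantern scene 0.81 [ 0.3613 -0.2685 -0.0004]
lantern scene 0.78 [ 0.536  -0.0514  0.1116]
lantern scene 0.62 [ 0.5906 -0.388   0.004 ]
lantern top 0.64 [ 0.3621 -0.2704  0.0027]
seat scene 0.74 [ 0.6025 -0.0478  0.2013]
seat scene 0.63 [0.7648 0.1178 0.2008]
seat scene 0.43 [ 0.5375 -0.0466  0.2846]
seat top 0.91 [0.7654 0.1224 0.1989]
seat top 0.7 [ 0.5357  0.2396 -0.0031]
seat top 0.61 [0.679  0.2905 0.0013]
stand scene 0.96 [ 6.739e-01 -4.340e-02  1.000e-04]
stand scene 0.58 [8.379e-01 1.317e-01 1.000e-04]
stand top 0.93 [8.367e-01 1.325e-01 7.000e-04]
```

View pics/c3.png

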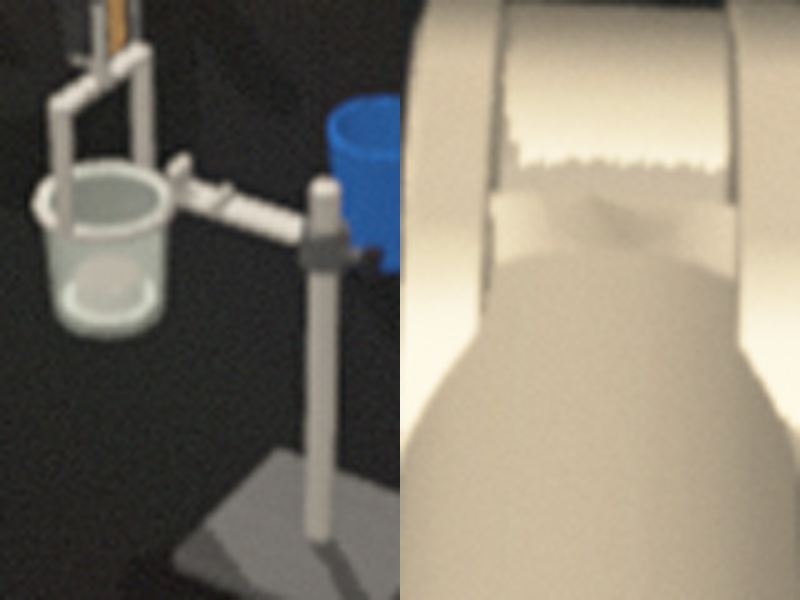

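>>> move_arm:
  steps:
    - [[-0.01, -0.001, 0], [0, 0, 0], -1]
    - [[-0.014, -0.001, 0], [0, 0, 0], -1]
    - [[-0.014, -0.001, 0], [0, 0, 0], -1]
    - [[-0.014, -0.001, 0], [0, 0, 0], -1]
    - [[-0.01, -0.001, 0], [0, 0, 0], -1]
    - [[-0.005, 0, 0], [0, 0, 0], -1]
    - [[0, 0, 0], [0, 0, 0], -1]
    - [[0, 0, 0], [0, 0, 0], -1]

```text
clock: 7.9
tcp_pos: [0.6024, -0.0516, 0.2851]
tcp_rot: [-180.0, -0.0, -176.9]
contact_force: [-0.3, 0.1, -2.4]
finger_gap: 0.0195
gripper_force: 60.0
```

```bash
python3 - <<'E'
from h import *
s=env.get_state();print(s['clock'],s['tcp_pos'],s['tcp_rot'],s['contact_force'])
a=env.get_image('scene'); 
for n in ('hang_bar','seat'):
    for r in env.place_of('scene',n): print(n,round(r['p'],2),np.round(r['location'],4))
im=a['frame'][130:210,235:335,::-1]
cv2.imwrite('pics/c4.png',cv2.resize(im,(800,640)[:1]+(600,) if 0 else (750,600),interpolation=cv2.INTER_CUBIC))
E
```

```text
7.9 [ 0.6024026  -0.05160567  0.28512546] [-1.79996482e+02 -3.34065198e-02 -1.76888167e+02] [-0.26511961  0.07685747 -2.3893729 ]
hang_bar 0.96 [ 0.5984 -0.0531  0.2471]
hang_bar 0.78 [ 0.5867 -0.387   0.1389]
hang_bar 0.74 [ 0.3614 -0.2709  0.1424]
seat 0.89 [ 0.6033 -0.0463  0.2021]
seat 0.59 [0.763  0.1197 0.2024]
seat 0.49 [5.349e-01 2.348e-01 3.000e-04]
```

View pics/c4.png

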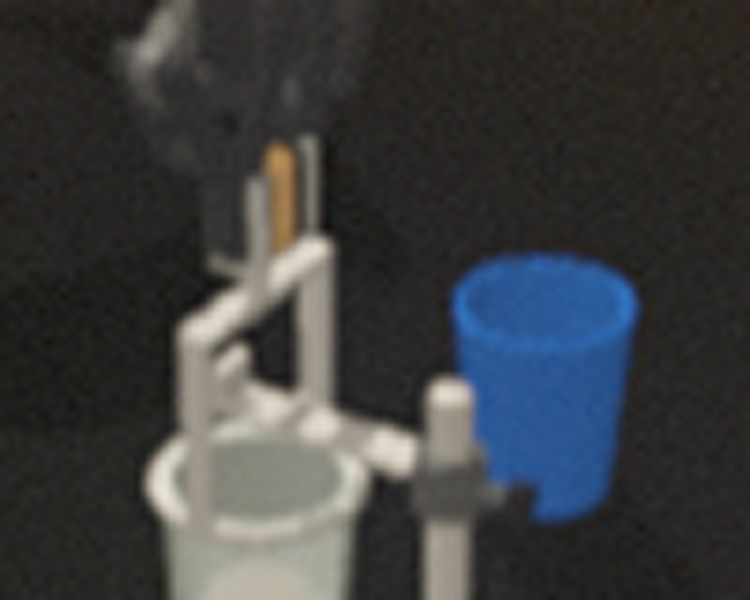

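>>> move_arm:
  steps:
    - [[-0.002, 0.004, 0.003], [0, 0, 0], -1]
    - [[0, 0, 0.007], [0, 0, 0], -1]
    - [[0, 0, 0.007], [0, 0, 0], -1]
    - [[0, 0, 0.005], [0, 0, 0], -1]
    - [[0, 0, 0.004], [0, 0, 0], -1]
    - [[0, 0, 0.003], [0, 0, 0], -1]
    - [[0, 0, 0.0], [0, 0, 0], -1]
    - [[0, 0, 0], [0, 0, 0], -1]

```text
clock: 8.85
tcp_pos: [0.6045, -0.0475, 0.2564]
tcp_rot: [-180.0, 0.0, -176.9]
contact_force: [0.4, 0.0, -2.2]
finger_gap: 0.0194
gripper_force: 59.9
```

>>> move_arm:
  steps:
    - [[0, 0, 0.002], [0, 0, 0], -1]
    - [[0, 0, 0.002], [0, 0, 0], -1]
    - [[0, 0, 0.002], [0, 0, 0], -1]
    - [[0, 0, 0.002], [0, 0, 0], -1]
    - [[0, 0, 0], [0, 0, 0], -1]

```text
clock: 9.35
tcp_pos: [0.6043, -0.0474, 0.248]
tcp_rot: [-180.0, -0.0, -176.9]
contact_force: [-0.6, 0.2, -3.7]
finger_gap: 0.0195
gripper_force: 59.9
```

>>> move_arm:
  steps:
    - [[0, 0, 0.001], [0, 0, 0], -1]
    - [[0, 0, 0.001], [0, 0, 0], -1]
    - [[0, 0, 0.001], [0, 0, 0], -1]
    - [[0, 0, 0], [0, 0, 0], -1]
    - [[0, 0, 0], [0, 0, 0], -1]

```text
clock: 9.85
tcp_pos: [0.6044, -0.0474, 0.2453]
tcp_rot: [-180.0, -0.0, -176.9]
contact_force: [0.8, 0.1, -3.4]
finger_gap: 0.0195
gripper_force: 59.9
```

>>> move_arm:
  steps:
    - [[0, 0, 0.001], [0, 0, 0], -1]
    - [[0, 0, 0.001], [0, 0, 0], -1]
    - [[0, 0, 0], [0, 0, 0], -1]
    - [[0, 0, 0], [0, 0, 0], -1]

```text
clock: 10.25
tcp_pos: [0.6044, -0.0474, 0.2433]
tcp_rot: [-180.0, -0.0, -176.9]
contact_force: [-0.4, 0.2, -3.1]
finger_gap: 0.0195
gripper_force: 59.9
```

>>> move_arm:
  steps:
    - [[0, 0, 0.001], [0, 0, 0], -1]
    - [[0, 0, 0.001], [0, 0, 0], -1]
    - [[0, 0, 0], [0, 0, 0], -1]
    - [[0, 0, 0], [0, 0, 0], -1]

```text
clock: 10.65
tcp_pos: [0.6045, -0.0474, 0.2414]
tcp_rot: [-180.0, 0.0, -176.9]
contact_force: [0.5, -0.7, -1.2]
finger_gap: 0.0195
gripper_force: 60.0
```

>>> move_arm:
  steps:
    - [[0, 0, 0.001], [0, 0, 0], -1]
    - [[0, 0, 0.001], [0, 0, 0], -1]
    - [[0, 0, 0], [0, 0, 0], -1]
    - [[0, 0, 0], [0, 0, 0], -1]

```text
clock: 11.05
tcp_pos: [0.6046, -0.0474, 0.2395]
tcp_rot: [-180.0, 0.0, -176.9]
contact_force: [-1.0, 0.2, 3.5]
finger_gap: 0.019
gripper_force: 60.8
```

>>> move_arm:
  steps:
    - [[0, 0, 0.0006], [0, 0, 0], -1]
    - [[0, 0, 0.0006], [0, 0, 0], -1]
    - [[0, 0, 0], [0, 0, 0], -1]
    - [[0, 0, 0], [0, 0, 0], -1]

```text
clock: 11.45
tcp_pos: [0.6046, -0.0474, 0.2383]
tcp_rot: [-180.0, 0.0, -176.9]
contact_force: [-1.0, 0.4, 5.8]
finger_gap: 0.0194
gripper_force: 61.2
```

```bash
python3 - <<'E'
from h import *
for i in range(3):
  env.get_image('scene'); s=env.get_state(); print(s['clock'],s['tcp_pos'],s['contact_force'],s['moment'])
for n in ('hang_bar',):
    for r in env.place_of('scene',n): print(n,round(r['p'],2),np.round(r['location'],4))
im=env.get_image('scene')['frame'][130:210,235:335,::-1]
cv2.imwrite('pics/c5.png',cv2.resize(im,(750,600),interpolation=cv2.INTER_CUBIC))
E
```

```text
11.5 [ 0.60462433 -0.04742728  0.23836067] [-1.41223255  0.17886703  5.94936232] [0.06923426 0.27523876 0.01657439]
11.55 [ 0.60458388 -0.04745284  0.23835449] [-1.61547345 -0.19920373  6.64005792] [ 0.00511311  0.28672434 -0.01859532]
11.6 [ 0.60460185 -0.04746841  0.23834446] [-1.1094581  -0.36120097  6.52098945] [ 0.02425018  0.31288628 -0.04456347]
hang_bar 0.73 [ 0.5906 -0.388   0.1383]
hang_bar 0.67 [ 0.6008 -0.0495  0.2024]
hang_bar 0.61 [ 0.3608 -0.268   0.1433]
```

View pics/c5.png

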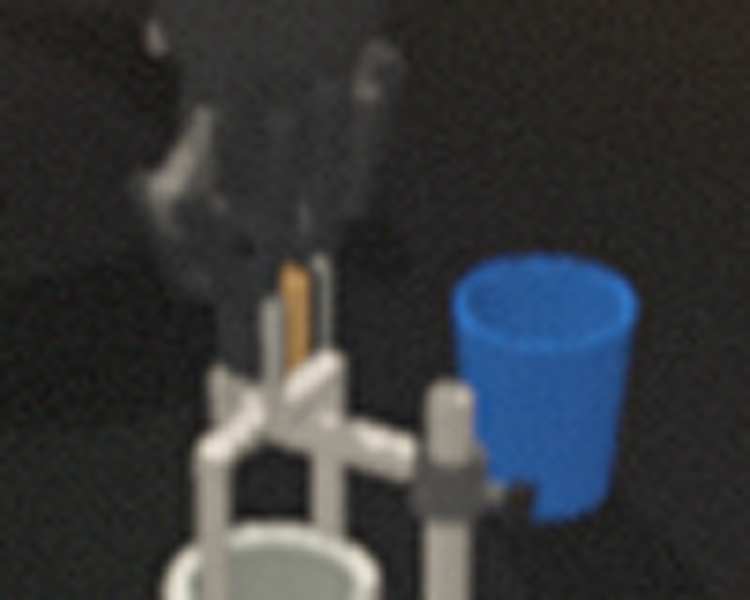

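The bar (205,450)–(330,360) sits behind the upturned tip (225,385), down at arm level. The tug reads about 6.4 N. I'll hold it for about a second and then ease off.

>>> move_arm:
  steps:
    - [[0, 0, 0], [0, 0, 0], -1]
    - [[0, 0, 0], [0, 0, 0], -1]
    - [[0, 0, 0], [0, 0, 0], -1]
    - [[0, 0, 0], [0, 0, 0], -1]
    - [[0, 0, 0], [0, 0, 0], -1]
    - [[0, 0, 0], [0, 0, 0], -1]
    - [[0, 0, 0], [0, 0, 0], -1]
    - [[0, 0, 0], [0, 0, 0], -1]

```text
clock: 12.5
tcp_pos: [0.6046, -0.0474, 0.2384]
tcp_rot: [180.0, 0.0, -176.9]
contact_force: [-1.6, 0.7, 7.0]
finger_gap: 0.0191
gripper_force: 61.2
```

>>> move_arm:
  steps:
    - [[0, 0, 0], [0, 0, 0], -1]
    - [[0, 0, 0], [0, 0, 0], -1]
    - [[0, 0, -0.0008], [0, 0, 0], -1]
    - [[0, 0, -0.0008], [0, 0, 0], -1]
    - [[0, 0, -0.0006], [0, 0, 0], -1]
    - [[0, 0, 0], [0, 0, 0], -1]
    - [[0, 0, 0], [0, 0, 0], -1]

```text
clock: 13.2
tcp_pos: [0.6045, -0.0474, 0.2402]
tcp_rot: [-180.0, 0.0, -176.9]
contact_force: [0.7, 0.8, 1.6]
finger_gap: 0.0193
gripper_force: 60.6
```

>>> move_arm:
  steps:
    - [[0, 0, -0.0005], [0, 0, 0], -1]
    - [[0, 0, 0], [0, 0, 0], -1]
    - [[0, 0, 0], [0, 0, 0], -0.5]
    - [[0, 0, 0], [0, 0, 0], -0.4]
    - [[0, 0, 0], [0, 0, 0], -0.2]
    - [[0, 0, 0], [0, 0, 0], 0]
    - [[0, 0, 0], [0, 0, 0], 0.1]
    - [[0, 0, 0], [0, 0, 0], 0.1]

```text
clock: 14.0
tcp_pos: [0.6044, -0.0474, 0.2408]
tcp_rot: [-180.0, -0.0, -176.9]
contact_force: [-1.0, -0.4, 0.8]
finger_gap: 0.047
gripper_force: 0.0
```

```bash
python3 - <<'E'
from h import *
im=env.get_image('scene')['frame'][130:230,235:335,::-1]; s=env.get_state(); print(s['clock'],s['tcp_pos'],s['contact_force'],s['finger_gap'])
cv2.imwrite('pics/c6.png',cv2.resize(im,(600,600),interpolation=cv2.INTER_CUBIC))
E
```

```text
14.05 [ 0.60442409 -0.04741112  0.24081703] [0.6401342  0.17357769 0.23574929] 0.046994472664309575
```

View pics/c6.png

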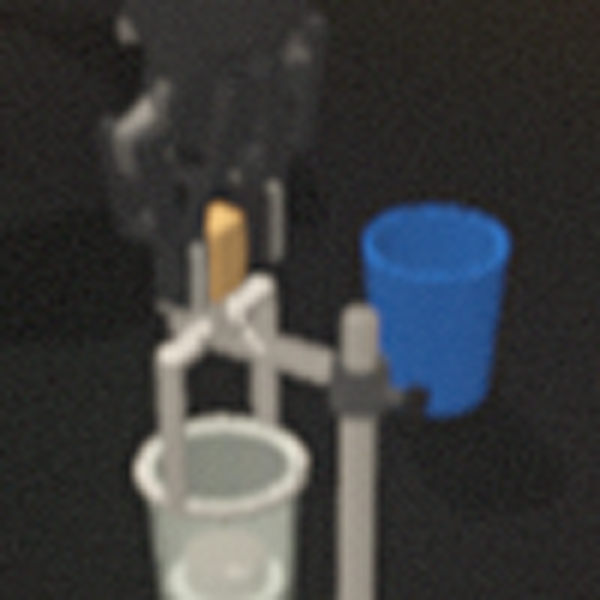

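The lantern hangs from the hook with the fingers clear on both sides of the grip. I'll retreat straight up.

>>> move_arm:
  steps:
    - [[0, 0, -0.005], [0, 0, 0], 0.1]
    - [[0, 0, -0.015], [0, 0, 0], 0.1]
    - [[0, 0, -0.03], [0, 0, 0], 0.1]
    - [[0, 0, -0.04], [0, 0, 0], 0.1]
    - [[0, 0, -0.03], [0, 0, 0], 0.1]
    - [[0, 0, -0.01], [0, 0, 0], 0.1]
    - [[0, 0, 0], [0, 0, 0], 0.1]
    - [[0, 0, 0], [0, 0, 0], 0.1]

```text
clock: 14.85
tcp_pos: [0.6041, -0.0473, 0.3704]
tcp_rot: [180.0, -0.0, -176.9]
contact_force: [-0.8, 0.1, -0.8]
finger_gap: 0.0469
gripper_force: 0.0
```

>>> move_arm:
  steps:
    - [[0, 0, 0], [0, 0, 0], 0.1]
    - [[0, 0, 0], [0, 0, 0], 0.1]
    - [[0, 0, 0], [0, 0, 0], 0.1]
    - [[0, 0, 0], [0, 0, 0], 0.1]
    - [[0, 0, 0], [0, 0, 0], 0.1]
    - [[0, 0, 0], [0, 0, 0], 0.1]
    - [[0, 0, 0], [0, 0, 0], 0.1]
    - [[0, 0, 0], [0, 0, 0], 0.1]

```text
clock: 15.65
tcp_pos: [0.6045, -0.0474, 0.3708]
tcp_rot: [-180.0, -0.0, -176.9]
contact_force: [0.1, 0.2, 0.5]
finger_gap: 0.0469
gripper_force: 0.0
```

```bash
python3 - <<'E'
from h import *
A=env.get_image('scene')['frame']
for r in env.place_of('scene','hang_bar')+env.place_of('scene','lantern'): print(round(r['p'],2),np.round(r['location'],4))
for i in range(8): B=env.get_image('scene')['frame']
print('motion',np.abs(cv2.blur(A,(5,5))[130:270,235:335].astype(int)-cv2.blur(B,(5,5))[130:270,235:335]).max())
im=B[130:270,235:335,::-1]; s=env.get_state(); print(s['clock'],s['tcp_pos'],s['contact_force'])
cv2.imwrite('pics/c7.png',cv2.resize(im,(428,600),interpolation=cv2.INTER_CUBIC))
E
```

```text
0.98 [ 0.5891 -0.3887  0.1374]
0.78 [ 0.36   -0.2698  0.142 ]
0.68 [ 0.6017 -0.0467  0.2037]
0.93 [ 0.3602 -0.2686 -0.0004]
0.89 [ 0.5909 -0.3889  0.0019]
0.76 [ 0.6067 -0.0521  0.0665]
0.63 [ 0.607  -0.0483  0.2396]
0.39 [ 0.6762 -0.0448  0.0034]
motion 5
16.2 [ 0.60442521 -0.04740628  0.37081274] [-0.7752661  -0.5228096  -0.05554511]
```

View pics/c7.png

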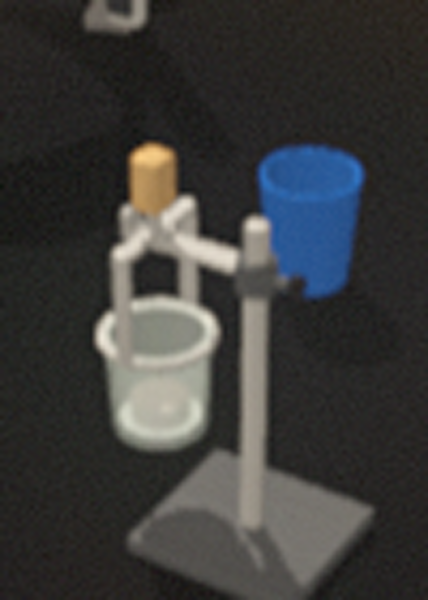

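The lantern hangs still, upright and clear of the bench, with its bar between tip and rib, and the gripper is well away from it.

```bash
python3 -c "
from station import env
print(env.job_done())"
```

```text
the job is handed in; nothing more can be done
None
```

The glass lantern hangs still and upright in the dip of the steel stand's hook, clear of the bench; before I let go it held a steady tug of about 6–7 N for over a second, and the job was handed in at about 16 s on the robot's clock (no verdict was returned).

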